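# Unclip the light modules from the model podium

### The job

Strip the building model for shipping: lift the clear hood off the podium and stand it upright, fully on the cork pad; pinch the spring tabs of the two domed light modules, lift them out of the podium without forcing them, and set them down upright on the floor of the cardboard tray, one in each bay. Leave the louvred vent unit clipped in, set things down rather than dropping them, and do not shift anything else on the table.

Things in the scene. Friction and masses are not known exactly. Their poses are not given: they have to be found in the camera images.
- podium: fixed grey hollow podium of a building model, 240 (x) x 110 (y) x 50 mm high; origin under its centre. Wells 40 (x) x 56 (y) mm through its 10 mm deck at x = -75, 0, +75, y = 0 hold the two lights and the vent in any order, axes parallel to the podium's. Four fixed model trees (crown radius 8 mm, 30 mm high) stand on the deck at x = +-37.5, y = +-46 mm.
- light_a_mid (a point): white domed light module A, 64 (y, over its hooks) x 52 (x) x 62 mm high, 0.11 kg: a round lens 26 mm across between two upright sprung tabs. Plug 36 x 30 mm, 30 mm deep, flat underside, below a flange (52 x 30 x 5 mm) resting on the deck. z up, y across the tabs. Point: its centre, 31 mm above its underside, 1 mm above the deck when clipped in.
- light_b_mid (a point): light module B, just like A. Tabs of all units: 24 mm wide (x), 4 mm thick, 52 mm apart over their outer faces, rising 32 mm above the deck, with hooks below the deck. Each slides 6.5 mm inward (39 mm across when pinched), 3 N at rest, 8 N fully in; both fully in, the unit lifts straight up (30 mm to clear) and can be carried by them. They spring out when let go.
- vent_mid (a point): vent unit: same body, tabs and centre point as the lights, but a low flat rectangular louvre with five dark slots in place of the round lens. It stays clipped in.
- hood_mid (a point): loose clear hood with thin white edges, open below, 66 (x) x 68 (y) x 40 mm high, 3 mm walls, about 0.11 kg, on the deck over the middle well (inside 5 mm above the tabs). On its roof a wooden block to hold it by, 24 (x) x 30 (y) x 20 mm high. Point: its centre, 30 mm above its lower rim, 10 mm above it the roof's top, 30 mm above it the block's top. z up.
- bay_0 (a point): centre of the floor of one bay of the fixed open cardboard tray (163 (x) x 100 (y) x 30 mm high, walls, divider and floor 5 mm). Each bay is 74 (x) x 90 (y) mm inside, walls 25 mm above its floor; axes parallel to the tray's. A module fits with its y along the bay's y; either module in either bay.
- bay_1 (a point): centre of the floor of the tray's other bay, 79 mm from bay_0 along the tray's x.
- pad_top (a point): centre of the top of the fixed cork pad, 120 x 120 x 5 mm thick, where the hood goes; z up.
- tower: loose model tower on a grey base, bystander: base 100 x 100 mm, shaft 66 x 66 mm, 215 mm high, 0.9 kg, among the things between podium and tray; origin under its centre.
- tree_a: loose model tree, bystander: 28 mm wide, 64 mm high; origin under its centre.
- tree_b: loose model tree, bystander: 36 mm wide, 78 mm high; origin under its centre.
- glue: glue bottle, bystander: 36 mm across, 110 mm high; origin under its centre.
- paint: paint jar, bystander: 48 mm across, 50 mm high; origin under its centre.
- offcut: wooden offcut, bystander: 50 x 35 x 30 mm high; origin under its centre.
There are look-alikes about, which are no part of the job. Leave any red look-alike of the part that bears light_b_mid alone.

How it is judged (in metres and radians):
At the end, for the whole second after the job is handed in: Both lights stand upright (within 7 degrees) on the tray's floor, one in each bay (within 16 mm along, 22 mm across of its centre); the hood stands upright within 30 mm of the pad's middle; the vent is still clipped in (moved under 6 mm); all at rest ((((x of light_a_mid in the frame of bay_0 between -0.016 and 0.016 m and y of light_a_mid in the frame of bay_0 between -0.022 and 0.022 m and z of light_a_mid in the frame of bay_0 between 0.027 and 0.035 m and angle between light_a_mid's own z axis and vertical below 0.12 rad) and (x of light_b_mid in the frame of bay_1 between -0.016 and 0.016 m and y of light_b_mid in the frame of bay_1 between -0.022 and 0.022 m and z of light_b_mid in the frame of bay_1 between 0.027 and 0.035 m and angle between light_b_mid's own z axis and vertical below 0.12 rad)) or ((x of light_a_mid in the frame of bay_1 between -0.016 and 0.016 m and y of light_a_mid in the frame of bay_1 between -0.022 and 0.022 m and z of light_a_mid in the frame of bay_1 between 0.027 and 0.035 m and angle between light_a_mid's own z axis and vertical below 0.12 rad) and (x of light_b_mid in the frame of bay_0 between -0.016 and 0.016 m and y of light_b_mid in the frame of bay_0 between -0.022 and 0.022 m and z of light_b_mid in the frame of bay_0 between 0.027 and 0.035 m and angle between light_b_mid's own z axis and vertical below 0.12 rad))) and x of hood_mid in the frame of pad_top between -0.029 and 0.029 m and y of hood_mid in the frame of pad_top between -0.029 and 0.029 m and angle between hood_mid's own z axis and vertical below 0.1 rad and z of hood_mid in the frame of pad_top between 0.026 and 0.034 m and distance of vent_mid from where it was at the start of the episode below 0.006 m and linear speed of each of light_a, light_b, hood below 0.02 m/s); the robot touches nothing.
It fails at once if a light module or the hood was dropped (moving faster than 0.75 m/s while not held) ((linear speed of light_a above 0.75 m/s and contact force between light_a and the fingers below 0.05 N) or (linear speed of light_b above 0.75 m/s and contact force between light_b and the fingers below 0.05 N) or (linear speed of hood above 0.75 m/s and contact force between hood and the fingers below 0.05 N)).
It fails at once if a light module or the vent unit was forced (more than 50 N against the podium) (contact force between any of light_a, light_b, vent and podium above 50 N).
It fails at once if a bystander was shifted more than 20 mm or tipped over (distance of any of tower, tree_a, tree_b, glue, paint, offcut from where it was at the start of the episode above 0.02 m or angle between any of tower, tree_a, tree_b, glue, paint, offcut's own z axis and vertical above 0.5 rad).
It also fails if it takes over 67 s, if anything falls off the work surface, if the arm or the gripper's body presses on something with over 40 N, if the wrist force passes 120 N, or if a joint passes its speed limit or range.

### The arm

A 7-joint arm with a two-finger parallel gripper is mounted at the origin on the work surface. World frame = base frame: x ahead of the robot, y to its left, z up, the work surface at z = 0. Lengths are in mm, angles in rad, forces in N, time in s.
With the tool pointing down it reaches from about 400 to 875 mm from the base axis. Payload 4.4 kg.
Tool frame: the origin (TCP) lies midway between the tips of the shut fingers; the grasp point (between the pads) lies 19 mm behind it (ctrl.pinch_z is the distance from the TCP to the grasp point, in mm); z points along the fingers, y is the line along which they close (so a half turn about z gives the same grasp; the last joint's range is limited). The gripper opens to 85 mm and grips with 20 to 120 N. Pads are 22 mm wide; open, the fingers measure 114 mm over their backs; the gripper's body (76 mm by 85 mm) begins 54 mm behind the grasp point. The pads swing forward as they close: fully open they stand 13 mm farther back than shut.
Start: joints at [-0.066, 0.628, 0.038, 1.517, -0.027, 0.996, -0.02], TCP at [650.014, 0.027, 231.313] pointing down, gripper open.
Joint ranges: [-3.06, 3.06], [-0.37, 2.12], [-1.25, 1.32], [0.18, 2.47], [-1.1, 4.24], [0.23, 1.98], [-2.94, 2.94]. Speed limits (rad/s): [2.57, 2.57, 3.14, 3.14, 3.14, 3.14, 3.14].

### API

Orientations are given as [roll, pitch, yaw] about the fixed x, y, z axes, in that order (R = Rz(yaw) Ry(pitch) Rx(roll)).
In Python, from cell import read_state, cams, order, ctrl gives the robot as it stands.
- The arm moves only by the tool move_arm, never from a script. Its argument "targets" is text: rows parted by semicolons, each of 7 numbers parted by spaces: the gripper's target within -1 to 1 (fully open at 1, half-way at 0, shut at -1), then the shift along the tool's x, y, z in cm, then the turn, a rotation vector about the tool's x, y, z in degrees. A call has 1 to 5 rows; each row shifts and turns the commanded pose from where the row before left it, along the tool's axes as they then stand; what a row does not reach is not made up. A row lasts 1/12 s, in which the tool goes at most 41.7 mm and 7.16 degrees, less where a joint would pass 70% of its speed; a pose out of reach is approached as far as the arm can. A call with a gripper value outside its range is refused whole. The fingers move at their own pace and stop on an object; the grip force is fixed at half the most. Time passes only in rows, so rows that do not move let the fingers close. It gives the time, the measured TCP pose, the force, the opening and the grip force at its end, in the units of the state.
- read_state(): the state, without advancing time (a new reading comes with each control period).
- cams.get_image(name): name is "scene" or "side" or "wrist"; returns a dict with "color" (400x640x3 uint8, red, green, blue), "fovy" (degrees; the focal length in pixels is half the picture's height over the tangent of half this angle, whatever the lens; pixels are square), "cx", "cy" (the principal point, pixels), "rvec" (rotation vector, rad) and "tvec" (3), from world to camera coordinates, as OpenCV has them. Camera axes: x right, y down, z forward; pixel columns grow to the right and rows downward; lengths in mm; the calibration is good to about 2 mm. A picture is of the moment at which its call begins. There is no depth.
- order.finish_job(): hands the job in; it is judged then, once.
The state is a dict: "clock": time; "qpos": joint angles; "qd": joint speeds; "tau": joint torques, N m; "eef_pos": TCP position; "tool_rot": TCP orientation; "force": force on the tool from outside, world axes, zero at the start; "torque": the same for the moment, N m; "width": finger opening in mm; "gripper_force": force on a finger pad.
Only numpy, scipy, OpenCV 4.12 (cv2) and the standard library are available. Lean on these libraries where they do the work, as an engineer would, in place of code of your own. Each camera call takes 0.05 s, during which the arm holds its last target. There are 200 camera calls.

## Working session

There is one attempt and no reset: what is moved stays moved. The work goes in short steps, Python scripts to look and compute and a tool call to move; the robot and the scene stay as the last step left them, time stands still between calls to the robot, and variables do not carry over. Pictures are saved under pics/ and viewed, at most 10 in all, crops included, and the job is handed in when it is done.

Besides the shell and the picture viewer there is one more tool, called after "Emit:" as name(argument=value, ...), one argument or row to a line, values as JSON. move_arm: Moves the arm, as the interface text tells. Its arguments: {"type":"object","properties":{"targets":{"type":"string"}},"required":["targets"]}

```bash
mkdir -p pics; ls; cat > h.py <<'E'
import numpy as np, cv2
from cell import read_state, cams, order, ctrl
def shot(n,f=None):
    d=cams.get_image(n)
    if f: cv2.imwrite('pics/'+f,d['color'][:,:,::-1])
    return d
def KRt(d):
    f=d['color'].shape[0]/2/np.tan(np.radians(d['fovy'])/2)
    K=np.array([[f,0,d['cx']],[0,f,d['cy']],[0,0,1.]])
    return K,cv2.Rodrigues(np.array(d['rvec'],float))[0],np.array(d['tvec'],float).reshape(3)
def ray(d,u,v):
    K,R,t=KRt(d); return -R.T@t, R.T@np.linalg.solve(K,[u,v,1.])
def onz(d,u,v,z):
    o,r=ray(d,u,v); return (o+r*(z-o[2])/r[2]).round(1)
def proj(d,p):
    K,R,t=KRt(d); q=K@(R@np.array(p,float)+t); return (q[:2]/q[2]).round(1)
E
python3 - <<'E'
from h import *
a=shot('scene','a.png');b=shot('side','b.png');c=shot('wrist','c.png')
for d in (a,b,c):
    o,r=ray(d,d['cx'],d['cy']); print(d['fovy'],d['cx'],d['cy'],o.round(),r.round(2))
print(read_state())
E
```

```text
pics
53.71422247416119 329.2004282127559 195.22234726264315 [1099.  -31.  954.] [-0.54  0.05 -0.84]
46.451247246091064 315.8745745764074 195.80908669474954 [-162.  709.  636.] [ 0.6  -0.63 -0.49]
58.30496383011282 321.50451001076755 203.65241724098058 [649.  67. 374.] [-0.   -0.26 -0.96]
{'clock': 0.15, 'qpos': array([-0.06582315,  0.62916249,  0.03846128,  1.51814429, -0.02699398,
        0.99627075, -0.01997276]), 'qd': array([-0.00129375, -0.00533701,  0.00040256, -0.00405206, -0.00098488,
       -0.00159964,  0.00211116]), 'tau': array([ 2.19518879e-03, -5.63800478e+01,  1.22790758e+00, -1.93650573e+01,
        1.11919764e-02,  7.40401709e-03, -1.44664841e-05]), 'eef_pos': array([6.49528651e+02, 3.82685713e-02, 2.30579965e+02]), 'tool_rot': array([-3.14012620e+00,  2.11198591e-05,  1.57083945e+00]), 'force': array([ 0.0636109 , -0.71208005, -0.35504535]), 'torque': array([ 0.04689559,  0.03195778, -0.03978984]), 'gripper_force': 0.0, 'width': 85.47329657775352}
```

View pics/a.png

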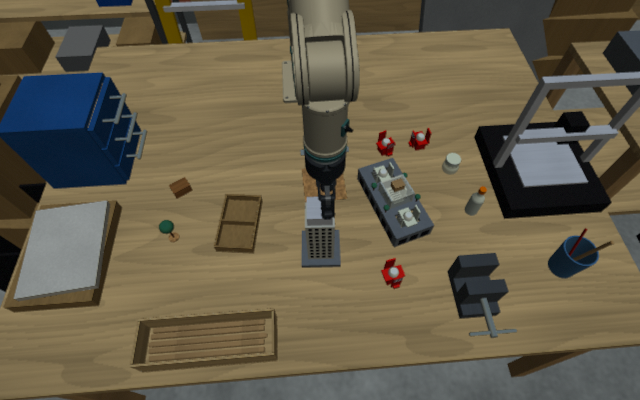

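View pics/b.png

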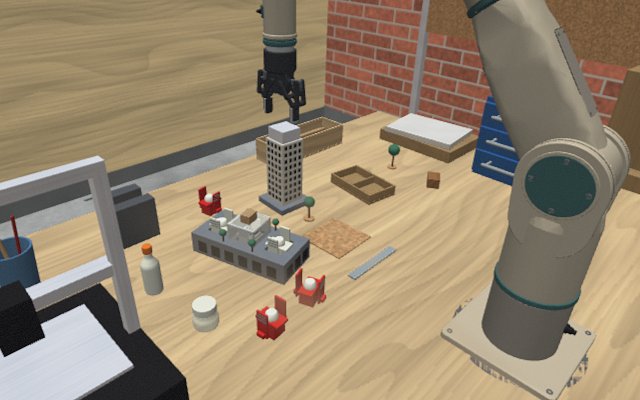

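Scene: podium near (395,200) with the hood in its middle (block at 399,184), white units at either end (382,173) and (407,215). The tower is at (320,245), the tray at (239,223), and the pad, partly hidden by the arm, near (322,183). Red look-alikes stand on the table at (386,143), (420,139) and (393,273). I'll check with a close crop from both cameras.

```bash
python3 - <<'E'
import cv2,numpy as np
a=cv2.imread('pics/a.png')[145:255,290:450];b=cv2.imread('pics/b.png')[180:290,180:390];
a=cv2.resize(a,(436,300),interpolation=cv2.INTER_CUBIC);b=cv2.resize(b,(573,300),interpolation=cv2.INTER_CUBIC)
o=np.zeros((600,573,3),np.uint8);o[:300,:436]=a;o[300:]=b
cv2.imwrite('pics/d.png',o)
E
```

```text
(no output)
```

View pics/d.png

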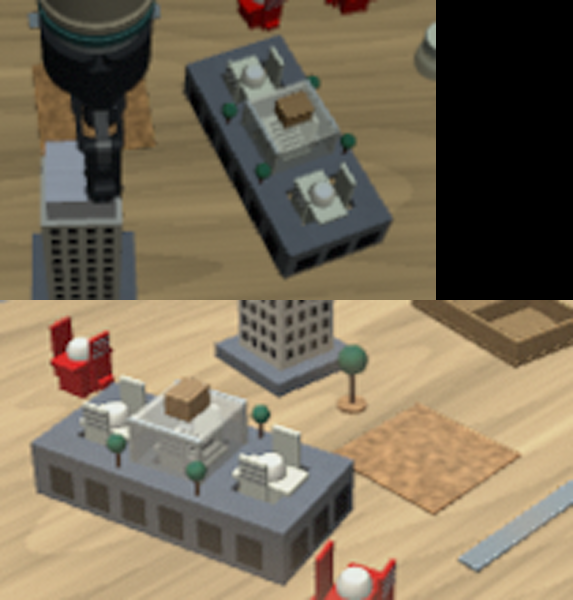

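View pics/c.png

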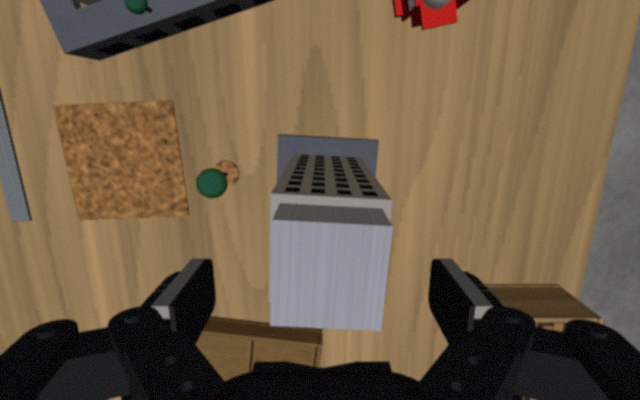

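The crops show round lenses at both ends (scene 383,172 and 408,216), so those are the two white lights. The slotted vent is in the middle under the hood. The red ones are look-alikes. The wrist view shows the pad corners at (55,105), (173,100), (189,213), (78,220), and the tower top directly below the tool.

```bash
cat > m.py <<'E'
from h import *
E
python3 - <<'E'
from h import *
a=shot('scene');b=shot('side');c=shot('wrist')
P=lambda n,d,pts,z:print(n,[onz(d,u,v,z)[:2].tolist() for u,v in pts])
P('block',a,[(397.9,183.9)],110)
P('domes',a,[(383.2,171.8),(408.2,215.8)],73)
S=lambda x,y:(180+x/2.729,180+(y-300)/2.729)
P('block side',b,[S(187,390)],110)
P('domes side',b,[S(113,418),S(271,467)],73)
P('pad wrist',c,[(55,105),(173,100),(189,218),(78,220)],5)
P('pad side',b,[S(422,403),S(520,455),S(435,512),S(345,455)],5)
P('tower top',c,[(275,205),(391,205),(382,329),(270,326)],215)
P('tree base w',c,[(228,170)],0)
P('glue',b,[(152,290)],0);P('paint',b,[(205,325)],0)
# tray by colour in scene: print dark-brown rim region
im=a['color'];hsv=cv2.cvtColor(im,cv2.COLOR_RGB2HSV)
roi=np.zeros(im.shape[:2],np.uint8);roi[185:260,205:275]=1
m=((hsv[...,2]<135)&(roi>0)).astype(np.uint8)
m=cv2.morphologyEx(m,cv2.MORPH_CLOSE,np.ones((3,3)))
cs=max(cv2.findContours(m,0,2)[0],key=cv2.contourArea)
ap=cv2.approxPolyDP(cv2.convexHull(cs),3,True)[:,0];print(ap.tolist(),cv2.contourArea(cs))
P('tray@30',a,ap,30)
E
```

```text
block [[536.7, 197.6]]
domes [[468.8, 174.2], [612.4, 216.7]]
block side [[527.8, 200.7]]
domes side [[582.6, 235.0], [444.6, 187.2]]
pad wrist [[383.7, 67.4], [501.6, 72.2], [505.5, -50.2], [385.1, -52.6]]
pad side [[499.6, -46.2], [383.1, -46.8], [378.8, 68.4], [487.6, 65.3]]
tower top [[627.6, 22.5], [681.0, 22.6], [679.8, -42.8], [622.9, -41.1]]
tree base w [[549.9, 1.3]]
glue [[569.9, 418.3]]
paint [[415.6, 395.4]]
[[274, 185], [274, 252], [205, 255], [205, 187]] 4294.5
tray@30 [[460.2, -131.1], [667.0, -132.1], [661.7, -306.1], [452.2, -324.5]]
```

Emit:
move_arm(
  targets="1 0 0 -4 0 0 0; 1 0 0 -4 0 0 0; 1 2 -1 -3 0 0 0; 1 3.5 -2 0 0 0 0; 1 3.5 -2 0 0 0 0",
)

```text
clock: 0.72
eef_pos: [601.1, 89.6, 343.7]
tool_rot: [3.136, -0.001, 1.567]
force: [0.6, 2.3, -1.6]
width: 85.5
gripper_force: 0.0
```

Emit:
move_arm(
  targets="1 3.5 -2 0 0 0 0; 1 3.5 -2 0 0 0 0; 1 3.5 -2 0 0 0 0; 1 0 0 0 0 0 -7; 1 0 0 0 0 0 -7",
)

```text
clock: 1.13
eef_pos: [538.0, 199.1, 341.6]
tool_rot: [-3.142, -0.001, 1.828]
force: [0.6, -1.1, 0.8]
width: 85.3
gripper_force: 0.0
```

Emit:
move_arm(
  targets="1 0 0 0 0 0 -7; 1 0 0 0 0 0 -7; 1 0 0 0 0 0 -7; 1 0 0 0 0 0 -7; 1 0 0 0 0 0 -7",
)

```text
clock: 1.55
eef_pos: [539.9, 195.0, 341.3]
tool_rot: [-3.142, 0.0, 2.432]
force: [-0.6, -0.1, -0.1]
width: 85.6
gripper_force: 0.0
```

Emit:
move_arm(
  targets="1 0 0 0 0 0 -7; 1 0 0 0 0 0 -7; 1 0 0 0 0 0 -7; 1 0 0 0 0 0 -7; 1 0 0 0 0 0 -7",
)

```text
clock: 1.97
eef_pos: [540.0, 194.9, 341.3]
tool_rot: [-3.141, -0.0, 3.043]
force: [-0.1, 0.2, 0.3]
width: 85.5
gripper_force: 0.0
```

Emit:
move_arm(
  targets="1 0 0 0 0 0 -7; 1 0 0 0 0 0 -7; 1 0 0 0 0 0 -7; 1 0 0 0 0 0 0; 1 0 0 0 0 0 0",
)

```text
clock: 2.38
eef_pos: [540.0, 194.8, 341.3]
tool_rot: [3.141, -0.0, -2.884]
force: [-0.1, 0.1, -1.1]
width: 85.3
gripper_force: 0.0
```

```bash
python3 - <<'E'
from h import *
import pickle
w=shot('wrist');a=shot('scene');b=shot('side')
pickle.dump((w,a,b),open('e.pkl','wb'))
cv2.imwrite('pics/e.png',np.vstack([w['color'],cv2.resize(a['color'][150:280,140:348],(320,200)).repeat(1,0) if 0 else cv2.resize(a['color'][170:270,140:460],(640,200),interpolation=cv2.INTER_CUBIC)])[:,:,::-1])
E
```

```text
(no output)
```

View pics/e.png

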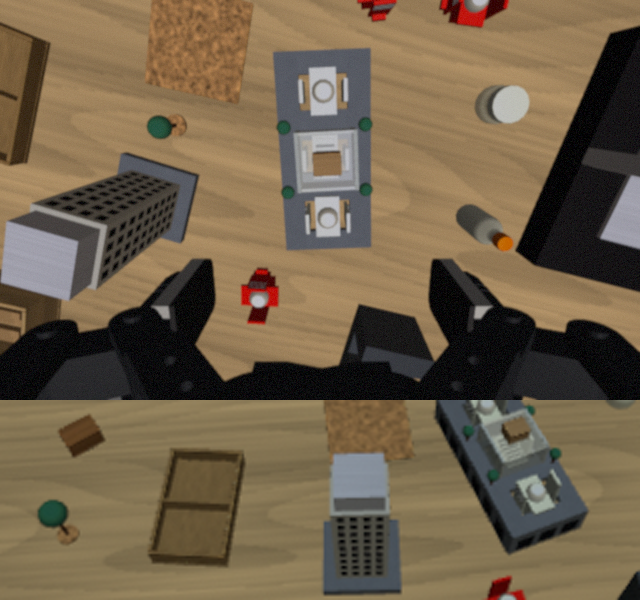

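The wrist view shows the deck corners near (275,52), (370,48), (371,247), (286,249), the lights at (323,91) and (326,217), and the hood block at (328,163). The tray outline in the scene crop is (170,451), (244,452), (228,564), (150,557).

```bash
python3 - <<'E'
from h import *
import pickle
w,a,b=pickle.load(open('e.pkl','rb'))
P=lambda n,d,pts,z:print(n,[onz(d,u,v,z)[:2].tolist() for u,v in pts])
hsv=cv2.cvtColor(w['color'],cv2.COLOR_RGB2HSV)
# podium deck: low saturation bluish grey
m=((hsv[...,0]>95)&(hsv[...,0]<140)&(hsv[...,2]>50)&(hsv[...,2]<150)).astype(np.uint8);k=np.zeros_like(m);k[40:258,262:385]=1;m*=k
h=cv2.convexHull(max(cv2.findContours(cv2.morphologyEx(m,cv2.MORPH_CLOSE,np.ones((25,25))),0,2)[0],key=cv2.contourArea))
q=cv2.approxPolyDP(h,8,True)[:,0];print(q.tolist());P('deck',w,q,50)
h=h[:,0].astype(float);g=np.array([onz(w,u,v,50)[:2] for u,v in h],np.float32);print('rect',cv2.minAreaRect(g))
P('flange',w,[(323,91),(326,217)],55)
P('hoodroof',w,[(297,133),(354,130),(357,188),(299,190)],90)
P('block',w,[(328,163)],110)
P('pad',w,[(155,0),(255,2),(237,101),(147,84)],5)
S=lambda x,y:(140+x/2,170+(y-400)/2)
P('tray',a,[S(170,451),S(244,452),S(228,564),S(150,557)],30)
P('divider',a,[S(163,502),S(235,507)],30)
P('tower base',a,[S(400,521),S(400,590),S(323,592),S(323,521)],15)
E
```

```text
[[368, 49], [369, 245], [288, 248], [274, 53]]
deck [[401.7, 212.7], [627.2, 281.9], [658.1, 181.3], [432.8, 111.5]]
rect ((530.3462524414062, 196.68008422851562), (237.60882568359375, 107.66956329345703), 16.886791229248047)
flange [[458.4, 175.4], [603.2, 217.7]]
hoodroof [[508.9, 159.5], [490.1, 218.3], [550.9, 239.4], [569.8, 176.7]]
block [[529.0, 199.3]]
pad [[407.1, -46.5], [378.6, 69.9], [496.5, 71.4], [505.3, -43.2]]
tray [[485.2, -266.8], [494.7, -164.4], [663.0, -182.8], [645.5, -282.3]]
divider [[565.9, -271.1], [580.9, -175.4]]
tower base [[610.9, 42.4], [709.0, 33.0], [704.1, -64.5], [603.0, -60.2]]
```

Emit:
move_arm(
  targets="1 0.9 0.65 0 0 0 -2.2; 1 0 0 4 0 0 0; 1 0 0 4 0 0 0; 1 0 0 4 0 0 0; 1 0 0 4 0 0 0",
)

```text
clock: 2.95
eef_pos: [528.8, 199.4, 180.4]
tool_rot: [3.141, 0.001, -2.84]
force: [0.2, -1.3, -1.2]
width: 85.6
gripper_force: 0.0
```

Emit:
move_arm(
  targets="1 0 0 3 0 0 0; 1 0 0 0 0 0 0; 1 0 0 0 0 0 0; 1 0 0 0 0 0 0",
)

```text
clock: 3.28
eef_pos: [530.5, 200.1, 153.2]
tool_rot: [3.141, 0.003, -2.841]
force: [0.3, 0.3, -0.1]
width: 85.4
gripper_force: 0.0
```

```bash
python3 - <<'E'
from h import *
s=read_state();print(s['eef_pos'],np.degrees(s['tool_rot']))
w=shot('wrist','f.png')
E
```

```text
[530.48770471 200.13137461 153.18279315] [ 1.79959286e+02  1.61914751e-01 -1.62759981e+02]
```

View pics/f.png

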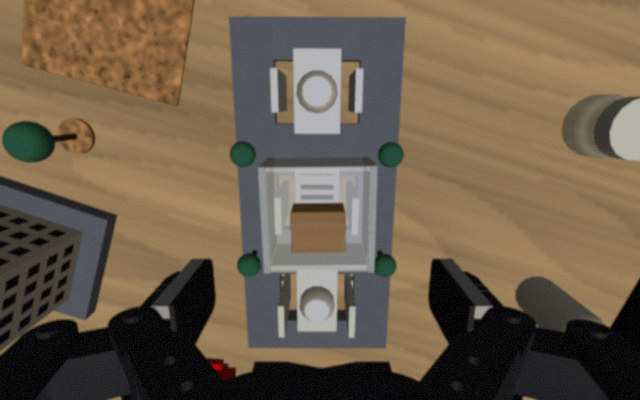

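Wrist view: hood block top centred near (318,237), far light flange at (317,91), near light at (317,303), deck corners (231,17), (405,18), (387,347), (248,347).

```bash
cat > h2.py <<'E'
from h import *
def totool(s,p):
    "world xy point -> tool shift (cm) along tool x,y"
    th=s['tool_rot'][2]; d=np.array(p[:2])-s['eef_pos'][:2]
    return ((np.array([[np.cos(th),np.sin(th)],[np.sin(th),-np.cos(th)]])@d)/10).round(2)
E
python3 - <<'E'
from h2 import *
w=shot('wrist');s=read_state()
b=onz(w,318,237,110);print('block',b,totool(s,b))
c=np.array([onz(w,*p,50)[:2] for p in [(231,17),(405,18),(387,347),(248,347)]]);print(c.tolist(),c.mean(0))
print(np.degrees(np.arctan2(*(c[3]-c[0])[::-1])),np.degrees(np.arctan2(*(c[2]-c[1])[::-1])))
for p in [(317,91),(317.5,300)]: 
    q=onz(w,*p,55);print('flange',q,totool(s,q))
E
```

```text
block [534.5 199.5 110. ] [-0.31 -0.15]
[[432.7, 110.9], [401.1, 214.8], [629.9, 286.2], [662.8, 179.6]] [531.625 197.875]
16.623828030731286 17.33120786032053
flange [459.1 175.2  55. ] [ 7.61 -0.24]
flange [603.1 219.7  55. ] [-7.46 -0.25]
```

Emit:
move_arm(
  targets="1 -0.2 -0.2 3 0 0 0; 1 0 0 2.4 0 0 0; 1 0 0 0.7 0 0 0; 1 0 0 0 0 0 0; 1 0 0 0 0 0 0",
)

```text
clock: 3.8
eef_pos: [532.9, 198.2, 91.7]
tool_rot: [3.141, 0.002, -2.841]
force: [-0.0, 0.3, 0.6]
width: 85.3
gripper_force: 0.0
```

Emit:
move_arm(
  targets="-1 0 0 0 0 0 0; -1 0 0 0 0 0 0; -1 0 0 0 0 0 0; -1 0 0 0 0 0 0; -1 0 0 0 0 0 0",
)

```text
clock: 4.22
eef_pos: [532.7, 197.9, 91.2]
tool_rot: [3.142, 0.001, -2.841]
force: [-0.7, -1.0, 0.6]
width: 29.2
gripper_force: 59.5
```

Emit:
move_arm(
  targets="-1 0 0 0 0 0 0; -1 0 0 0 0 0 0; -1 0 0 0 0 0 0; -1 0 0 0 0 0 0; -1 0 0 0 0 0 0",
)

```text
clock: 4.63
eef_pos: [532.7, 198.0, 91.2]
tool_rot: [3.142, 0.001, -2.841]
force: [-1.4, -0.3, 5.8]
width: 28.6
gripper_force: 60.4
```

Emit:
move_arm(
  targets="-1 0 0 -1 0 0 0; -1 0 0 -2 0 0 0; -1 0 0 -3 0 0 0; -1 0 0 -3 0 0 0; -1 0 0 -1 0 0 0",
)

```text
clock: 5.05
eef_pos: [533.8, 198.8, 194.5]
tool_rot: [3.141, 0.006, -2.841]
force: [0.9, 0.6, -1.1]
width: 28.3
gripper_force: 59.5
```

Emit:
move_arm(
  targets="-1 1.4 -1.55 0 0 0 0; -1 2.5 -2.7 0 0 0 0; -1 2.5 -2.7 0 0 0 0; -1 2.5 -2.7 0 0 0 0; -1 2.5 -2.7 0 0 0 0",
)

```text
clock: 5.47
eef_pos: [458.3, 44.5, 190.1]
tool_rot: [-3.142, -0.001, -2.841]
force: [1.2, -0.7, -1.5]
width: 28.7
gripper_force: 59.5
```

Emit:
move_arm(
  targets="-1 1.6 -1.9 0 0 0 0; -1 0.9 -1.1 0 0 0 0; -1 0 0 0 0 0 0; -1 0 0 0 0 0 0; -1 0 0 0 0 0 0",
)

```text
clock: 5.88
eef_pos: [445.2, 10.9, 190.4]
tool_rot: [3.141, 0.001, -2.841]
force: [0.8, -0.3, -0.4]
width: 28.5
gripper_force: 59.5
```

```bash
python3 - <<'E'
from h2 import *
s=read_state();print(s['eef_pos'],s['width'],totool(s,(444,10)))
import pickle
w=shot('wrist');b=shot('side')
def pad(d,n):
    h=cv2.cvtColor(d['color'],cv2.COLOR_RGB2HSV);print(n)
cv2.imwrite('pics/g.png',np.vstack([w['color'][:300],cv2.resize(b['color'][120:270,180:500],(640,300))])[:,:,::-1])
E
```

```text
[445.23957884  10.86361257 190.41372336] 28.494283483681947 [ 0.14 -0.05]
```

View pics/g.png

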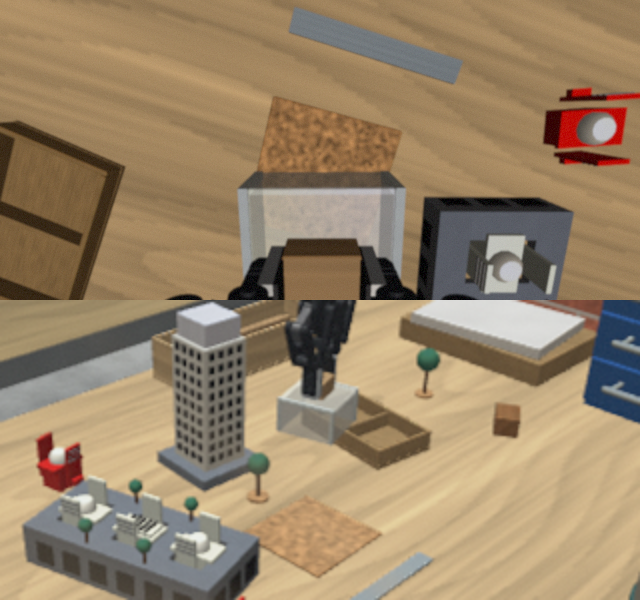

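The hood is held level over the pad, and the slotted vent is confirmed in the middle well. Lowering now.

Emit:
move_arm(
  targets="-1 0 0 3.5 0 0 0; -1 0 0 3.5 0 0 0; -1 0 0 3.5 0 0 0; -1 0 0 2 0 0 0; -1 0 0 1 0 0 0",
)

```text
clock: 6.4
eef_pos: [443.5, 11.2, 52.5]
tool_rot: [3.14, -0.004, -2.839]
force: [-0.3, 0.8, -1.3]
width: 28.9
gripper_force: 59.5
```

Emit:
move_arm(
  targets="-1 0 0 0.5 0 0 0; -1 0 0 0.3 0 0 0; -1 0 0 0.1 0 0 0; -1 0 0 0 0 0 0; -1 0 0 0 0 0 0",
)

```text
clock: 6.82
eef_pos: [445.5, 10.1, 47.0]
tool_rot: [-3.141, 0.002, -2.841]
force: [-0.8, -0.1, -1.6]
width: 28.3
gripper_force: 59.5
```

Emit:
move_arm(
  targets="-1 0 0 0.1 0 0 0; -1 0 0 0 0 0 0; -1 0 0 0 0 0 0",
)

```text
clock: 7.07
eef_pos: [445.5, 9.9, 46.1]
tool_rot: [-3.141, 0.002, -2.842]
force: [-0.2, 0.4, 6.6]
width: 28.8
gripper_force: 60.4
```

Emit:
move_arm(
  targets="-0.3 0 0 0 0 0 0; 0 0 0 0 0 0 0; 0.3 0 0 0 0 0 0; 1 0 0 0 0 0 0; 1 0 0 0 0 0 0",
)

```text
clock: 7.48
eef_pos: [444.6, 9.9, 45.2]
tool_rot: [3.141, -0.0, -2.841]
force: [0.7, -0.4, -0.6]
width: 76.8
gripper_force: 0.0
```

Emit:
move_arm(
  targets="1 0 0 0 0 0 0; 1 0 0 -2 0 0 0; 1 0 0 -3.5 0 0 0; 1 0 0 -4 0 0 0; 1 0 0 -4 0 0 0",
)

```text
clock: 7.9
eef_pos: [443.7, 10.1, 181.4]
tool_rot: [3.141, -0.002, -2.841]
force: [0.7, 0.1, -0.5]
width: 85.6
gripper_force: 0.0
```

Emit:
move_arm(
  targets="1 -0.6 1.6 0 0 0 0; 1 -1.4 3.4 0 0 0 0; 1 -1.4 3.4 0 0 0 0; 1 -1.4 3.4 0 0 0 0; 1 -1.0 2.4 0 0 0 0",
)

```text
clock: 8.32
eef_pos: [458.2, 166.2, 180.7]
tool_rot: [3.14, 0.002, -2.839]
force: [0.0, 0.5, 0.4]
width: 85.3
gripper_force: 0.0
```

Emit:
move_arm(
  targets="1 -0.5 1.2 0 0 0 0; 1 0 0 2 0 0 0; 1 0 0 2 0 0 0; 1 0 0 0 0 0 0; 1 0 0 0 0 0 0",
)

```text
clock: 8.73
eef_pos: [458.5, 175.3, 139.7]
tool_rot: [-3.141, -0.003, -2.841]
force: [-0.4, -0.4, 0.2]
width: 85.5
gripper_force: 0.0
```

```bash
python3 - <<'E'
from h2 import *
s=read_state();print(s['eef_pos'],s['tool_rot'],totool(s,(459.3,175.5)))
w=shot('wrist','i.png')
for x,y in((0,0),(0,26),(0,-26)):
    a=np.radians(17); p=[459.3-y*np.sin(a),175.5+y*np.cos(a),82 if y else 68]; print(proj(w,p))
E
```

```text
[458.47214152 175.29017695 139.71635162] [-3.14127176e+00 -2.73964512e-03 -2.84104368e+00] [-0.09 -0.  ]
[321.1 218.6]
[365.1 225.8]
[277.  225.5]
```

View pics/i.png

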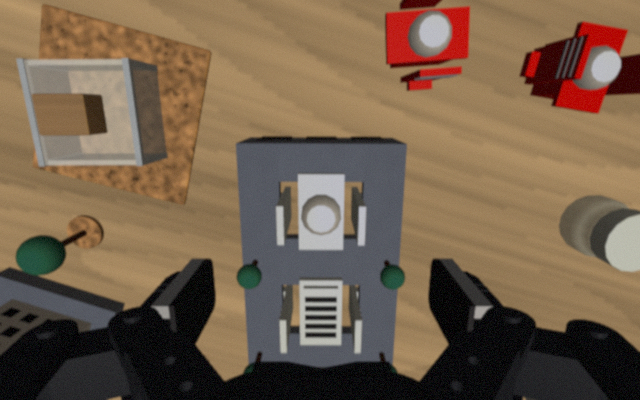

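The tabs' outer edges at x≈277 and 365 match the prediction, the lens is centred, and the hood stands on the pad. Lowering onto the light.

Emit:
move_arm(
  targets="1 -0.1 0 3 0 0 0; 1 0 0 3 0 0 0; 1 0 0 2 0 0 0; 1 0 0 0.5 0 0 0; 1 0 0 0 0 0 0",
)

```text
clock: 9.2
eef_pos: [460.2, 175.7, 55.1]
tool_rot: [-3.141, -0.001, -2.842]
force: [-0.9, 0.8, -0.1]
width: 85.4
gripper_force: 0.0
```

Emit:
move_arm(
  targets="0.3 0 0 0 0 0 0; 0.2 0 0 0 0 0 0; 0 0 0 0 0 0 0; -1 0 0 0 0 0 0; -1 0 0 0 0 0 0",
)

```text
clock: 9.62
eef_pos: [461.7, 176.4, 57.4]
tool_rot: [-3.141, 0.004, -2.842]
force: [-2.5, -0.7, 13.1]
width: 36.6
gripper_force: 59.5
```

Emit:
move_arm(
  targets="-1 0 0 0 0 0 0; -1 0 0 0 0 0 0; -1 0 0 0 0 0 0; -1 0 0 0 0 0 0; -1 0 0 0 0 0 0",
)

```text
clock: 10.03
eef_pos: [461.7, 176.4, 57.4]
tool_rot: [-3.141, 0.004, -2.842]
force: [-1.6, -0.5, 12.3]
width: 36.3
gripper_force: 59.5
```

Emit:
move_arm(
  targets="-1 0 0 -0.3 0 0 0; -1 0 0 -0.3 0 0 0; -1 0 0 -0.4 0 0 0; -1 0 0 0 0 0 0; -1 0 0 0 0 0 0",
)

```text
clock: 10.45
eef_pos: [460.5, 176.0, 65.6]
tool_rot: [3.141, 0.001, -2.842]
force: [0.7, 0.6, -0.9]
width: 37.0
gripper_force: 61.1
```

Emit:
move_arm(
  targets="-1 0 0 -1 0 0 0; -1 0 0 -3 0 0 0; -1 0 0 -4 0 0 0; -1 0 0 -4 0 0 0; -1 0 0 -3.5 0 0 0",
)

```text
clock: 10.87
eef_pos: [459.8, 176.1, 222.9]
tool_rot: [3.141, 0.0, -2.841]
force: [1.7, 0.1, -1.0]
width: 36.7
gripper_force: 61.9
```

Emit:
move_arm(
  targets="-1 0.4 -1.7 0 0 0 0; -1 0.9 -3.5 0 0 0 0; -1 0.9 -3.5 0 0 0 0; -1 0.9 -3.5 0 0 0 0; -1 0.9 -3.5 0 0 0 0",
)

```text
clock: 11.28
eef_pos: [467.9, 12.6, 220.9]
tool_rot: [-3.141, -0.0, -2.841]
force: [1.0, 0.2, -0.5]
width: 36.7
gripper_force: 61.9
```

Emit:
move_arm(
  targets="-1 0.9 -3.5 0 0 0 0; -1 0.9 -3.5 0 0 0 0; -1 0.9 -3.5 0 0 0 0; -1 0.9 -3.5 0 0 0 0; -1 0.9 -3.5 0 0 0 0",
)

```text
clock: 11.7
eef_pos: [476.6, -168.0, 220.8]
tool_rot: [3.141, -0.0, -2.841]
force: [1.0, 0.6, -0.4]
width: 36.5
gripper_force: 61.9
```

Emit:
move_arm(
  targets="-1 0.9 -3.5 0 0 0 0; -1 0.3 -1.2 0 0 0 0; -1 0 0 0 0 0 6; -1 0 0 0 0 0 6; -1 0 0 0 0 0 6",
)

```text
clock: 12.12
eef_pos: [479.2, -214.8, 220.5]
tool_rot: [3.141, -0.001, 3.122]
force: [0.3, 1.0, -1.9]
width: 36.8
gripper_force: 61.9
```

Emit:
move_arm(
  targets="-1 0 0 0 0 0 5; -1 0 0 0 0 0 0; -1 0 0 0 0 0 0",
)

```text
clock: 12.37
eef_pos: [479.6, -214.3, 220.6]
tool_rot: [3.141, -0.0, 3.043]
force: [0.5, -0.7, -0.7]
width: 36.5
gripper_force: 61.9
```

```bash
python3 - <<'E'
from h2 import *
import pickle
s=read_state();print(s['eef_pos'],s['tool_rot'],s['width'])
w=shot('wrist','j.png');pickle.dump((s,w),open('j.pkl','wb'))
E
```

```text
[ 479.60387203 -214.25806621  220.55016284] [ 3.14143281e+00 -3.14022476e-04  3.04342487e+00] 36.50189037931443
```

View pics/j.png

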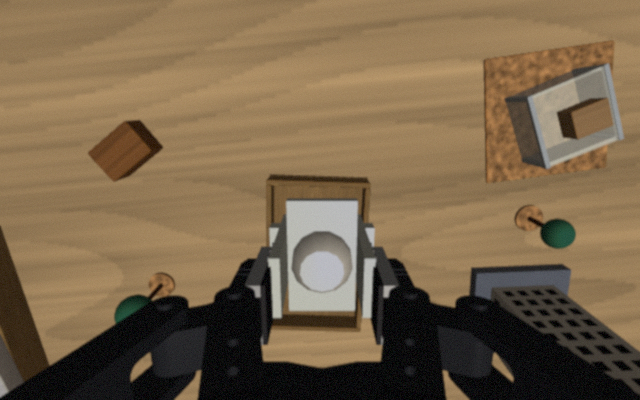

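The module is held level. Tray rim corners are at (268,176), (370,179) and (361,329).

```bash
python3 - <<'E'
from h2 import *
import pickle
s,w=pickle.load(open('j.pkl','rb'))
c=[onz(w,*p,30)[:2] for p in [(268,177),(370,180),(361,329)]];print(c)
d=c[2]-c[1];e=c[1]-c[0];print(np.linalg.norm(d),np.degrees(np.arctan2(d[1],d[0])),np.linalg.norm(e),np.degrees(np.arctan2(e[1],e[0])))
m=(c[0]+c[2])/2;u=d/np.linalg.norm(d);print('centre',m)
for k in(-39.5,39.5):
    q=m+k*u;print(q.round(1),totool(s,q))
E
```

```text
[array([ 472.1, -264.4]), array([ 484.4, -168.6]), array([ 644.9, -188.2])]
161.69233129619968 -6.962394520939424 96.58638620426791 82.68367958899877
centre [ 558.5 -226.3]
[ 519.3 -221.5] [-4.02 -0.33]
[ 597.7 -231.1] [-11.92  -0.52]
```

```bash
python3 - <<'E'
from h2 import *
import pickle
s,w=pickle.load(open('j.pkl','rb'));g=cv2.cvtColor(w['color'],cv2.COLOR_RGB2GRAY).astype(int)
print(ray(w,0,0)[0].round(1))
for c in(290,320,350): print('col',c,g[168:202,c].tolist())
print('row190 L',g[190,258:285].tolist());print('row190 R',g[190,355:380].tolist())
print('col 350 far',g[310:340,345].tolist())
# predicted for centre (565,-225.5) yaw -6.9
for cx in(558,565,572):
    a=np.radians(-6.9);R=np.array([[np.cos(a),-np.sin(a)],[np.sin(a),np.cos(a)]])
    print(cx,[proj(w,[*(np.array([cx,-225.5])+R@[x,y]),z]).tolist() for x,y,z in((-81.5,0,0),(-81.5,0,30),(-76.5,0,30),(-76.5,0,5),(76.5,10,5),(76.5,10,30),(81.5,10,30),(-60,50,30),(-60,-50,30))])
E
```

```text
[ 412.8 -207.8  363.8]
col 290 [129, 129, 124, 126, 124, 120, 107, 76, 50, 37, 42, 42, 61, 81, 96, 91, 91, 91, 94, 96, 96, 99, 100, 100, 100, 98, 97, 99, 94, 92, 76, 75, 108, 160]
col 320 [125, 125, 126, 128, 125, 122, 122, 104, 77, 49, 35, 45, 42, 60, 81, 86, 91, 90, 88, 91, 96, 101, 101, 103, 95, 101, 100, 102, 103, 100, 82, 73, 110, 161]
col 350 [128, 129, 131, 128, 122, 127, 125, 127, 110, 82, 54, 44, 38, 46, 59, 83, 95, 92, 91, 86, 90, 95, 95, 97, 91, 92, 95, 95, 92, 89, 81, 73, 113, 162]
row190 L [111, 116, 111, 113, 114, 111, 112, 107, 98, 94, 99, 92, 85, 61, 46, 52, 81, 93, 92, 97, 99, 97, 98, 95, 94, 95, 99]
row190 R [94, 89, 93, 87, 91, 90, 86, 66, 41, 37, 57, 82, 91, 97, 89, 100, 114, 123, 121, 123, 124, 121, 118, 119, 119]
col 350 far [162, 125, 101, 93, 87, 78, 51, 45, 36, 42, 39, 42, 48, 45, 41, 42, 47, 60, 81, 93, 96, 107, 127, 140, 142, 142, 145, 138, 139, 139]
558 [[319.9, 171.7], [319.7, 177.2], [319.6, 182.4], [319.7, 177.4], [325.7, 311.0], [326.0, 324.0], [325.9, 328.1], [371.2, 200.4], [267.2, 198.1]]
565 [[320.5, 178.3], [320.5, 184.4], [320.3, 189.6], [320.4, 184.1], [326.3, 316.4], [326.6, 329.7], [326.5, 333.8], [371.7, 207.3], [268.2, 205.1]]
572 [[321.2, 184.9], [321.2, 191.6], [321.1, 196.7], [321.1, 190.7], [326.9, 321.8], [327.3, 335.4], [327.1, 339.4], [372.1, 214.2], [269.2, 212.0]]
```

Emit:
move_arm(
  targets="-1 -2 -0.1 0 0 0 1.3; -1 -3.5 -0.2 0 0 0 0; -1 -3.5 -0.2 0 0 0 0; -1 -2.3 0 0 0 0 0; -1 -1 0 0 0 0 0",
)

```text
clock: 12.83
eef_pos: [604.7, -234.2, 220.1]
tool_rot: [3.14, 0.003, 3.02]
force: [0.4, 0.6, -0.3]
width: 36.7
gripper_force: 61.9
```

Emit:
move_arm(
  targets="-1 0 0 3 0 0 0; -1 0 0 4 0 0 0; -1 0 0 4 0 0 0; -1 0 0 3 0 0 0; -1 0 0 2 0 0 0",
)

```text
clock: 13.25
eef_pos: [598.9, -233.6, 56.6]
tool_rot: [3.14, -0.005, 3.02]
force: [-0.1, 1.2, -0.8]
width: 36.2
gripper_force: 61.9
```

Emit:
move_arm(
  targets="-1 0 0 1 0 0 0; -1 0 0 0.4 0 0 0; -1 0 0 0 0 0 0; -1 0 0 0 0 0 0",
)

```text
clock: 13.58
eef_pos: [602.4, -234.8, 47.7]
tool_rot: [-3.141, 0.002, 3.018]
force: [0.2, 1.2, -1.3]
width: 36.5
gripper_force: 61.9
```

Emit:
move_arm(
  targets="-1 0 0.35 0 0 0 0; -1 0 0 0.3 0 0 0; -1 0 0 0.1 0 0 0; -1 0 0 0.1 0 0 0; -1 0 0 0 0 0 0",
)

```text
clock: 14.0
eef_pos: [602.2, -230.8, 42.6]
tool_rot: [-3.141, 0.001, 3.018]
force: [-1.4, 1.2, 6.5]
width: 36.5
gripper_force: 62.4
```

Emit:
move_arm(
  targets="-0.1 0 0 0 0 0 0; 0.1 0 0 0 0 0 0; 0.3 0 0 0 0 0 0; 0.6 0 0 0 0 0 0; 1 0 0 0 0 0 0",
)

```text
clock: 14.42
eef_pos: [601.7, -231.1, 41.2]
tool_rot: [-3.142, -0.0, 3.018]
force: [-0.8, 0.1, -0.1]
width: 77.3
gripper_force: 0.0
```

Emit:
move_arm(
  targets="1 0 0 0 0 0 0; 1 0 0 0 0 0 0; 1 0 0 -2 0 0 0; 1 0 0 -4 0 0 0; 1 0 0 -4 0 0 0",
)

```text
clock: 14.83
eef_pos: [600.3, -230.5, 140.8]
tool_rot: [3.141, -0.004, 3.018]
force: [1.5, -0.7, 0.6]
width: 85.3
gripper_force: 0.0
```

Emit:
move_arm(
  targets="1 0 0 -4 0 0 0; 1 0 0 -4 0 0 0; 1 2 0 0 0 0 -6; 1 3 0 0 0 0 -6; 1 3 0 0 0 0 -6",
)

```text
clock: 15.25
eef_pos: [521.9, -229.4, 222.2]
tool_rot: [-3.141, 0.002, -2.944]
force: [-1.1, -0.2, -0.3]
width: 85.7
gripper_force: 0.0
```

```bash
python3 - <<'E'
from h2 import *
import pickle
s=read_state();print(s['eef_pos'],s['tool_rot'],s['width'],totool(s,(603,219.7)))
w=shot('wrist');pickle.dump((s,w),open('k.pkl','wb'))
g=cv2.cvtColor(w['color'],cv2.COLOR_RGB2HSV);m=((g[...,1]<45)&(g[...,2]>130)).astype(np.uint8)
for c in cv2.findContours(m,0,2)[0]:
    if cv2.contourArea(c)>150:
        (u,v),sz,an=cv2.minAreaRect(c);print((u,v),sz,an,onz(w,u,v,40))
E
```

```text
[ 521.92260525 -229.40890791  222.1833524 ] [-3.14082444e+00  1.94785536e-03 -2.94414609e+00] 85.70057215051769 [-16.76  42.45]
(279.80096435546875, 247.57830810546875) (8.4268217086792, 39.22381591796875) 2.4895527362823486 [ 594.6 -256.2   40. ]
(306.6499938964844, 250.05001831054688) (30.99031639099121, 53.44248962402344) 18.43494987487793 [ 592.1 -230.1   40. ]
(584.2398071289062, 143.50439453125) (36.15497970581055, 77.28101348876953) 3.4336302280426025 [441.9  -4.4  40. ]
```

Emit:
move_arm(
  targets="1 0 0 0 0 0 -5.9; 1 -0.5 1.7 0 0 0 0; 1 -1 3.4 0 0 0 0; 1 -1 3.4 0 0 0 0; 1 -1 3.4 0 0 0 0",
)

```text
clock: 15.72
eef_pos: [520.9, -105.7, 221.3]
tool_rot: [3.142, 0.0, -2.851]
force: [0.4, 0.9, 0.8]
width: 85.3
gripper_force: 0.0
```

Emit:
move_arm(
  targets="1 -1 3.4 0 0 0 0; 1 -1 3.4 0 0 0 0; 1 -1 3.4 0 0 0 0; 1 -1 3.4 0 0 0 0; 1 -1 3.4 0 0 0 0",
)

```text
clock: 16.13
eef_pos: [519.7, 72.3, 221.4]
tool_rot: [-3.141, 0.0, -2.849]
force: [0.1, 0.3, 0.6]
width: 85.1
gripper_force: 0.0
```

Emit:
move_arm(
  targets="1 -1 3.4 0 0 0 0; 1 -1.5 3 0 0 0 0; 1 -2.7 1.8 0 0 0 0; 1 -2.7 1.8 0 0 0 0; 1 -2.7 1.8 0 0 0 0",
)

```text
clock: 16.55
eef_pos: [587.8, 215.8, 221.5]
tool_rot: [-3.141, 0.0, -2.848]
force: [1.3, -0.7, 0.5]
width: 85.4
gripper_force: 0.0
```

Emit:
move_arm(
  targets="1 -2 0 0 0 0 0; 1 0 0 2 0 0 0; 1 0 0 0 0 0 0; 1 0 0 0 0 0 0",
)

```text
clock: 16.88
eef_pos: [605.2, 219.4, 200.0]
tool_rot: [-3.141, -0.004, -2.849]
force: [0.9, 0.1, 0.5]
width: 85.4
gripper_force: 0.0
```

```bash
python3 - <<'E'
from h2 import *
s=read_state();print(s['eef_pos'],s['tool_rot'],s['width'],totool(s,(603.2,219.7)))
E
```

```text
[605.15471294 219.40692512 200.01602112] [-3.14101834 -0.00380483 -2.84868859] 85.35693217708418 [0.18 0.08]
```

Emit:
move_arm(
  targets="1 0.2 0.1 3 0 0 0; 1 0 0 3 0 0 0; 1 0 0 0 0 0 0; 1 0 0 0 0 0 0",
)

```text
clock: 17.22
eef_pos: [603.2, 219.5, 141.2]
tool_rot: [-3.141, -0.003, -2.849]
force: [-0.1, -0.6, 0.7]
width: 85.4
gripper_force: 0.0
```

```bash
python3 - <<'E'
from h2 import *
s=read_state();print(s['eef_pos'],s['tool_rot'],totool(s,(603.2,219.7)))
w=shot('wrist')
g=cv2.cvtColor(w['color'],cv2.COLOR_RGB2HSV);m=((g[...,1]<40)&(g[...,2]>140)).astype(np.uint8)
for c in cv2.findContours(m,0,2)[0]:
    if cv2.contourArea(c)>80: print(cv2.boundingRect(c),cv2.contourArea(c))
a=np.radians(17)
for y in(0,26,-26):
  for x in(-12,12): print(y,x,proj(w,[603.2-y*np.sin(a)+x*np.cos(a),219.7+y*np.cos(a)+x*np.sin(a),82 if y else 55]))
E
```

```text
[603.1854137  219.53590418 141.16380465] [-3.14104874e+00 -2.76864759e-03 -2.84890786e+00] [-0.01  0.02]
(358, 204, 8, 39) 223.0
(276, 204, 8, 39) 215.0
(298, 172, 47, 76) 3326.0
(271, 67, 9, 47) 298.5
(361, 66, 9, 48) 309.5
(295, 46, 51, 91) 4301.5
0 -12 [321.4 193.4]
0 12 [321.5 228. ]
26 -12 [365.8 204. ]
26 12 [364.6 242.4]
-26 -12 [276.9 204.3]
-26 12 [278.4 242.7]
```

Emit:
move_arm(
  targets="1 0 0 3 0 0 0; 1 0 0 3 0 0 0; 1 0 0 1.8 0 0 0; 1 0 0 0.5 0 0 0; 1 0 0 0 0 0 0",
)

```text
clock: 17.68
eef_pos: [604.5, 220.6, 59.0]
tool_rot: [3.142, 0.0, -2.849]
force: [-0.3, 0.1, -0.3]
width: 85.4
gripper_force: 0.0
```

Emit:
move_arm(
  targets="0.3 0 0 0 0 0 0; 0.2 0 0 0 0 0 0; 0 0 0 0 0 0 0; -1 0 0 0 0 0 0; -1 0 0 0 0 0 0",
)

```text
clock: 18.1
eef_pos: [605.8, 221.1, 61.3]
tool_rot: [3.142, 0.004, -2.849]
force: [-1.5, -0.5, 10.6]
width: 36.5
gripper_force: 60.9
```

Emit:
move_arm(
  targets="-1 0 0 0 0 0 0; -1 0 0 0 0 0 0; -1 0 0 0 0 0 0; -1 0 0 0 0 0 0; -1 0 0 0 0 0 0",
)

```text
clock: 18.52
eef_pos: [605.8, 221.1, 61.3]
tool_rot: [3.142, 0.004, -2.849]
force: [-1.2, -1.8, 10.9]
width: 36.4
gripper_force: 60.8
```

Emit:
move_arm(
  targets="-1 0 0 -0.3 0 0 0; -1 0 0 -0.3 0 0 0; -1 0 0 -0.4 0 0 0; -1 0 0 0 0 0 0; -1 0 0 0 0 0 0",
)

```text
clock: 18.93
eef_pos: [604.2, 220.5, 68.5]
tool_rot: [3.141, 0.0, -2.848]
force: [0.7, -0.9, -1.0]
width: 36.3
gripper_force: 60.1
```

Emit:
move_arm(
  targets="-1 0 0 -1 0 0 0; -1 0 0 -3 0 0 0; -1 0 0 -4 0 0 0; -1 0 0 -4 0 0 0; -1 0 0 -3.5 0 0 0",
)

```text
clock: 19.35
eef_pos: [603.9, 220.7, 226.1]
tool_rot: [3.141, 0.0, -2.848]
force: [0.5, -0.1, -1.4]
width: 36.2
gripper_force: 62.1
```

Emit:
move_arm(
  targets="-1 1.5 -0.8 0 0 0 0; -1 3 -1.6 0 0 0 0; -1 3 -1.6 0 0 0 0; -1 2.6 -1.3 0 0 0 0; -1 1.5 -2 0 0 0 0",
)

```text
clock: 19.77
eef_pos: [510.4, 116.7, 223.8]
tool_rot: [3.141, -0.003, -2.846]
force: [0.4, 0.5, -0.9]
width: 36.0
gripper_force: 62.0
```

Emit:
move_arm(
  targets="-1 0.9 -3.3 0 0 0 0; -1 0.9 -3.4 0 0 0 0; -1 0.9 -3.4 0 0 0 0; -1 0.9 -3.4 0 0 0 0; -1 0.9 -3.4 0 0 0 0",
)

```text
clock: 20.18
eef_pos: [519.4, -59.3, 223.9]
tool_rot: [-3.141, -0.0, -2.848]
force: [1.3, 0.3, -1.5]
width: 36.3
gripper_force: 62.0
```

Emit:
move_arm(
  targets="-1 0.9 -3.4 0 0 0 0; -1 0.9 -3.4 0 0 0 0; -1 0.9 -3.4 0 0 0 0; -1 0.9 -3.4 0 0 0 0; -1 0.5 -1.7 0 0 0 0",
)

```text
clock: 20.6
eef_pos: [523.8, -221.7, 223.5]
tool_rot: [-3.139, -0.001, -2.854]
force: [0.0, -1.2, -1.0]
width: 36.1
gripper_force: 62.0
```

Emit:
move_arm(
  targets="-1 0 0 0 0 0 6; -1 0 0 0 0 0 6; -1 0 0 0 0 0 6; -1 0 0 0 0 0 6; -1 0 0 0 0 0 0",
)

```text
clock: 21.02
eef_pos: [524.7, -215.9, 223.8]
tool_rot: [-3.141, -0.0, 3.013]
force: [-0.4, -0.3, -0.2]
width: 36.7
gripper_force: 62.0
```

```bash
python3 - <<'E'
from h2 import *
s=read_state();print(s['eef_pos'],s['tool_rot'],s['width'],totool(s,(524.5,-221.6)))
a=shot('scene');b=shot('side');w=shot('wrist')
cv2.imwrite('pics/l.png',np.vstack([cv2.resize(a['color'][170:270,140:300],(480,300),interpolation=2),cv2.resize(b['color'][130:230,280:440],(480,300),interpolation=2)])[:,:,::-1])
E
```

```text
[ 524.65684883 -215.850112    223.75983979] [-3.14147993e+00 -3.49794264e-04  3.01346368e+00] 36.666178892172745 [-0.06 -0.57]
```

View pics/l.png

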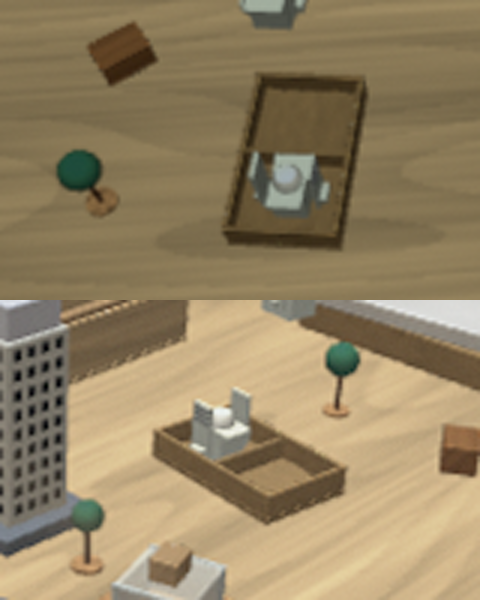

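The first light stands upright in the far bay. I'll check its position, and the tray's, against the scene camera.

```bash
python3 - <<'E'
from h2 import *
a=shot('scene')
a_=np.radians(-6.9);R=np.array([[np.cos(a_),-np.sin(a_)],[np.sin(a_),np.cos(a_)]])
C=lambda p:((p[0]-140)*3,(p[1]-170)*3)
for cx in(562.8,570):
    f=lambda x,y,z:np.round(C(proj(a,[*(np.array([cx,-226])+R@[x,y]),z])))
    print(cx,'back rim',f(-81.5,-50,30),f(-81.5,50,30),'front rim',f(81.5,-50,30),f(81.5,50,30),'front foot',f(81.5,-50,0),f(81.5,50,0),'div',f(0,-45,30),f(0,45,30))
for x in(592,597,602): print(x,'lens',np.round(C(proj(a,[x,-231,53]))),'underfront',np.round(C(proj(a,[x+18,-231,5]))),'flange front',np.round(C(proj(a,[x+26,-231,38]))))
E
```

```text
562.8 back rim [256.  68.] [364.  72.] front rim [222. 227.] [338. 232.] front foot [230. 242.] [344. 247.] div [246. 145.] [346. 148.]
570 back rim [256.  74.] [364.  79.] front rim [221. 235.] [338. 240.] front foot [230. 250.] [344. 254.] div [245. 152.] [346. 155.]
592 lens [284. 163.] underfront [293. 207.] flange front [285. 198.]
597 lens [283. 169.] underfront [293. 212.] flange front [285. 203.]
602 lens [283. 174.] underfront [292. 217.] flange front [285. 209.]
```

Emit:
move_arm(
  targets="-1 -0.2 -0.55 1 0 0 0; -1 0 0 4 0 0 0; -1 0 0 4 0 0 0; -1 0 0 4 0 0 0; -1 0 0 2.5 0 0 0",
)

```text
clock: 21.63
eef_pos: [523.9, -221.6, 64.2]
tool_rot: [3.14, -0.005, 3.017]
force: [-0.4, -0.3, -1.3]
width: 36.1
gripper_force: 62.0
```

Emit:
move_arm(
  targets="-1 0 0 1 0 0 0; -1 0 0 0.6 0 0 0; -1 0 0 0.2 0 0 0; -1 0 0 0 0 0 0; -1 0 0 0 0 0 0",
)

```text
clock: 22.05
eef_pos: [527.5, -222.3, 51.8]
tool_rot: [-3.141, 0.003, 3.016]
force: [-0.3, 0.8, -0.9]
width: 36.4
gripper_force: 62.0
```

Emit:
move_arm(
  targets="-1 0.1 0 0.2 0 0 0; -1 0 0 0.2 0 0 0; -1 0 0 0.1 0 0 0; -1 0 0 0 0 0 0; -1 0 0 0 0 0 0",
)

```text
clock: 22.47
eef_pos: [525.6, -221.9, 46.3]
tool_rot: [-3.141, 0.001, 3.016]
force: [-1.5, -0.2, 4.9]
width: 36.6
gripper_force: 62.5
```

Contact at the expected height. Releasing and backing off.

Emit:
move_arm(
  targets="-0.1 0 0 0 0 0 0; 0.1 0 0 0 0 0 0; 0.3 0 0 0 0 0 0; 0.6 0 0 0 0 0 0; 1 0 0 0 0 0 0",
)

```text
clock: 22.88
eef_pos: [525.2, -221.6, 45.3]
tool_rot: [3.142, 0.0, 3.016]
force: [-0.6, -0.6, 0.2]
width: 77.4
gripper_force: 0.0
```

Emit:
move_arm(
  targets="1 0 0 0 0 0 0; 1 0 0 0 0 0 0; 1 0 0 -2 0 0 0; 1 0 0 -4 0 0 0; 1 0 0 -4 0 0 0",
)

```text
clock: 23.3
eef_pos: [523.9, -221.0, 145.1]
tool_rot: [3.14, -0.004, 3.016]
force: [1.3, -0.9, 0.6]
width: 85.6
gripper_force: 0.0
```

Emit:
move_arm(
  targets="1 0 0 -4 0 0 0; 1 0 0 -4 0 0 0; 1 2.5 0 -2 0 0 0; 1 0 0 0 0 0 0; 1 0 0 0 0 0 0",
)

```text
clock: 23.72
eef_pos: [500.2, -219.0, 246.6]
tool_rot: [-3.14, 0.002, 3.015]
force: [-0.2, 0.0, 0.0]
width: 85.7
gripper_force: 0.0
```

```bash
python3 - <<'E'
from h2 import *
s=read_state();print(s['eef_pos'],s['width'],s['clock'])
w=shot('wrist')
g=cv2.cvtColor(w['color'],cv2.COLOR_RGB2HSV);m=((g[...,1]<40)&(g[...,2]>130)).astype(np.uint8)
for c in cv2.findContours(m,0,2)[0]:
    if cv2.contourArea(c)>80: print(cv2.boundingRect(c),cv2.contourArea(c))
a=np.radians(-6.9)
for C in((525,-222),(601,-231)):
  print(C,'flange',[proj(w,[C[0]+x*np.cos(a)-y*np.sin(a),C[1]+x*np.sin(a)+y*np.cos(a),40]).tolist() for x,y in((-26,-15),(-26,15),(26,15),(26,-15))],
  'tabs',[proj(w,[C[0]+x*np.cos(a)-y*np.sin(a),C[1]+x*np.sin(a)+y*np.cos(a),67]).tolist() for x,y in((-12,-26),(12,-26),(-12,26),(12,26))])
E
```

```text
[ 500.16548439 -218.98826372  246.59686921] 85.66670682655801 23.7167
(475, 307, 14, 11) 84.5
(0, 297, 21, 57) 559.0
(309, 245, 29, 45) 1188.5
(346, 185, 8, 32) 123.5
(292, 185, 8, 32) 126.5
(308, 171, 30, 51) 1449.0
(517, 33, 92, 102) 5514.5
(525, -222) flange [[306.7, 175.1], [337.0, 174.9], [336.7, 224.8], [307.5, 224.9]] tabs [[293.9, 195.5], [294.5, 220.1], [349.9, 195.2], [349.6, 219.8]]
(601, -231) flange [[308.1, 247.2], [336.8, 247.0], [336.5, 291.8], [308.8, 291.9]] tabs [[296.1, 271.0], [296.7, 292.9], [349.0, 270.7], [348.6, 292.6]]
```

Both flanges sit within about 4 mm of their bay centres and match the predicted upright outlines. Handing in.

```bash
python3 -c "
from cell import order
print(order.finish_job())"
```

```text
the job is handed in; nothing more can be done
None
```

The job is handed in at about 24 s on the robot's clock: the hood stands on the cork pad, both lights are upright with one in each tray bay, and the vent was left untouched in the middle well; no verdict came back from the hand-in.

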